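# Clip the urgent board onto the outgoing tube rack

### The arm

A 6-joint arm with a two-finger parallel gripper is mounted at the origin on the work surface. World frame = base frame: x ahead of the robot, y to its left, z up, the work surface at z = 0. Lengths are in m, angles in rad, forces in N, time in s.
With the tool pointing down it reaches from about 0.325 to 0.9 m from the base axis. Payload 3.5 kg.
Tool frame: the origin (TCP) lies at the very end of the fingers, on their centre line; the grasp point (between the pads) lies env.grip_depth behind it (env.grip_depth is the distance from the TCP to the grasp point, in m); z points along the fingers, y is the line along which they close (so a half turn about z gives the same grasp; the last joint's range is limited). The gripper opens to 85 mm and grips with 20 to 120 N. Pads are 22 mm wide; open, the fingers measure 114 mm over their backs; the gripper's body (76 mm by 85 mm) begins 54 mm behind the grasp point. The pads swing forward as they close: fully open they stand 13 mm farther back than shut.
Start: joints at [-1.408, 0.276, -0.026, 1.268, 0, 1.467], TCP at [0.164, -0.603, 0.231] pointing down, gripper open.
Joint ranges: [-3.12, 3.12], [-0.85, 1.88], [-1.08, 1.24], [-1.95, 2.15], [-1.57, 1.53], [-3.14, 3.14]. Speed limits (rad/s): [2.57, 2.57, 3.14, 3.14, 3.14, 3.14].

### API

Orientations are given as a unit quaternion [x, y, z, w].
In Python, from plant import env gives the robot as it stands.
- The arm moves only by the tool hand_motion, called after "Request:" as a command line: name --pt "numbers of a row" for each row, then --argument value for the rest. Schema: {"type":"object","properties":{"segments":{"type":"array","items":{"type":"array","items":{"type":"number"},"minItems":7,"maxItems":7},"minItems":1,"maxItems":10},"squeeze":{"type":"number"},"only":{"type":"string"},"quiet":{"type":"boolean"},"lines":{"type":"string"}},"required":["segments"],"additionalProperties":false}. segments is a list of rows, 1 to 10 of them, each of 7 numbers: a rotation vector rx, ry, rz in rad, then dx, dy, dz in mm, then the finger opening in m; each row is the pose to reach, as a shift and turn from the pose commanded when the call began, along the tool's axes at that moment; what a row does not reach only later rows make up. A row lasts 1/10 s, in which the tool goes at most 0.05 m and 0.15 rad, less where a joint would pass 70% of its speed; a pose out of reach is approached as far as the arm can. The fingers move at their own pace and stop on an object; squeeze is the grip in N (left out, the last holds). Time passes only in rows, so rows that do not move let the fingers close. The tool returns the time, the measured TCP pose, the force, the opening and the grip force at its end. only (a regular expression) keeps the lines of the reply that match it, lines (a string "A,B") keeps lines A to B, and quiet returns only ok. Input that does not fit is refused with a message, and nothing moves.
- env.observe(): the state, without advancing time (a new reading comes with each control period).
- env.snapshot(name): name is "scene" or "top" or "wrist"; returns the picture (420x560x3 uint8, blue, green, red); there is no depth.
- env.get_calibration(name): a dict with "K" (3x3 intrinsics, pixels), "R" (3x3) and "t" (3): a world point X has camera coordinates R X + t; the wrist camera has in their place "mount" (4x4, takes a point from camera to tool coordinates, whose origin is the TCP and whose axes are the flange's). Camera axes: x right, y down, z forward; pixel columns grow to the right and rows downward; lengths in m; the calibration is good to about 2 mm. A picture is of the moment at which its call begins: read the wrist's pose just before it. get_calibration takes no time and is no camera call.
- env.job_done(): hands the job in; it is judged then, once.
The state is a dict: "clock": time; "qpos": joint angles; "joint_vel": joint speeds; "effort": joint torques, N m; "eef_pos": TCP position; "eef_rot": TCP orientation; "wrist_force": force on the tool from outside, world axes, zero at the start; "torque": the same for the moment, N m; "finger_gap": finger opening in m; "finger_force": force on a finger pad.
Only numpy, scipy, OpenCV 4.12 (cv2) and the standard library are available. Lean on these libraries where they do the work, as an engineer would, in place of code of your own. Each camera call takes 0.05 s, during which the arm holds its last target. There are 200 camera calls.

### The job

Mark the outgoing blood-tube rack as urgent: take the red board from the three-slot stand and stand it upright in the ledge at the foot of the rack's sign panel, centred against the panel. Then squeeze the yellow clip open, lift it off its stand, push its jaws well down over the middle of the top edges of board and panel together, and let it close so that it pinches both. Leave everything else where it is.

Things in the scene. Friction and masses are not known exactly. Their poses are not given: they have to be found in the camera images.
- rack: White fixed tube rack, purple-capped tubes (tops 85 mm up, at x -68 mm and less), upright aluminium sign panel on its +x side. Origin on the table under the middle of the panel's +x face; x points away from the tubes, y along the panel, z up. Panel 4 mm thick (x -4 to 0), 44 mm wide, top at z = 100 mm. Base plate 10 mm thick, x -130 to 20 mm
- ledge (a point): On the trough floor (10 mm above the table) where the centre of the red board's underside belongs: 4 mm in front of the panel's +x face, mid-width; axes as the rack's. The trough is 12 mm wide along x from the panel to a lip 4 mm thick and 70 mm long, whose top is 10 mm above the floor; its ends are open
- sign_top (a point): Where the clip's origin belongs, pushed right down: at the height of the panel's top edge (100 mm), mid-width, in the middle of the 12 mm stack of panel (4) and board (8); axes as the rack's. Board and panel tops are level
- red_board: Red rigid board, paper label, 8 mm thick (x), 60 mm wide (y), 90 mm tall (z), 35 g; origin in the centre of its underside. It stands in one of the three slots of the grey stand; front and back are alike. It overhangs the panel by 8 mm at each side, so held near its top by its two narrow edges (60 mm, fingers closing along its y) it can be set against the panel. Left upright, it stands by itself
- blue_board: Blue board like the red one; leave it in its slot
- green_board: Green board like the red one; leave it in its slot
- board_stand: Grey fixed stand, 150 (x) by 64 (y) mm, slot floors 10 mm above the table, slots 11 mm wide along x, 50 mm apart, 25 mm deep, open at the y ends. Origin on the table under its centre. The boards stand across it, their x along its x
- clip_stand: Fixed dark steel foot, 80 by 90 by 12 mm, with a white upright plate 12 mm thick (x), 60 mm long (y), top 80 mm above the table; the yellow clip sits on the plate. Origin on the table under the plate's centre
- clip: Yellow sprung clip, black jaws down astride its stand's plate; 55 g, 26 mm wide (y). This body is its +x half. Origin at the throat (stops on the plate's top edge), midway between the jaws; x pinching direction, y hinge axis (8 mm above origin), z up. Flat jaws reach 30 mm below the origin; two outward-leaning handles rise to 52 mm above it, 44 mm over their tops. Front and back serve alike
- clip_jaw (a joint): Jaw opening, rad: -0.28 shut and empty, 0 on a 12 mm stack, 0.5 fully open. Squeezing the handles along x from above (4 N rising to 11 N; firm at 30 N) brings them parallel, 21 mm over their outsides, to a hard stop; the jaws are then 30 mm apart at the tips, 16 mm at the throat. Let go, they shut with about 6 N. While squeezed the halves lean the same amount, one each way, by half this value
- amber_bottle: Orange bottle with red cap, 130 mm tall, 56 mm across; bystander, origin under its centre
- white_bottle: White bottle with red cap, 120 mm tall, 52 mm across; bystander, origin under its centre
- slide_box: Blue box 85 by 180 by 35 mm; bystander, origin under its centre
- tape_roll: Roll lying flat, 90 mm across, 24 mm high; bystander, origin under its centre
- tip_box: Green box 80 by 110 by 45 mm; bystander, origin under its centre

How it is judged:
On the way, in this order (a step that is already met when the one before it is completed fails the run):
1. the red board stands upright in the ledge of the sign panel (x of red_board in the frame of ledge between -0.0025 and 0.0065 m and y of red_board in the frame of ledge between -0.014 and 0.014 m and z of red_board in the frame of ledge between -0.004 and 0.004 m and angle between red_board's own z axis and vertical below 0.1 rad and angle between the x axis of red_board and the x axis of rack, either way round below 0.15 rad), for 0.2 s.
2. the clip, squeezed open, is lifted clear of its stand (value of joint clip_jaw above 0.1 rad and horizontal distance between clip and clip_stand above 0.06 m), for 0.1 s.
At the end, for the whole second after the job is handed in: Red board on the trough floor (4 mm), within 14 mm of the panel's middle, 3 mm of touching it, 0.06 rad of upright. Clip within 15 mm of the middle, throat at most 13 mm above the top edge, within 0.2 rad of upright, pressing over 1.5 N on board and on panel. Both at rest (all of step 1 and x of red_board in the frame of ledge below 0.003 m and angle between red_board's own z axis and vertical below 0.06 rad and x of clip in the frame of sign_top between -0.006 and 0.006 m and y of clip in the frame of sign_top between -0.015 and 0.015 m and z of clip in the frame of sign_top between -0.004 and 0.013 m and angle between clip's own z axis and vertical below 0.2 rad and contact force between clip and red_board above 1.5 N and contact force between clip and rack above 1.5 N and value of joint clip_jaw between -0.1 and 0.12 rad and linear speed of each of clip, red_board below 0.02 m/s).
It fails at once if another board is moved by more than 25 mm (distance of any of blue_board, green_board from where it was at the start of the episode above 0.025 m).
It fails at once if a bottle, a box or the roll is moved by more than 25 mm (distance of any of amber_bottle, white_bottle, slide_box, tape_roll, tip_box from where it was at the start of the episode above 0.025 m).
It also fails if it takes over 58 s, if anything falls off the work surface, if the arm or the gripper's body presses on something with over 40 N, if the wrist force passes 120 N, or if a joint passes its speed limit or range.

## Working session

There is one attempt and no reset: what is moved stays moved. The work goes in short steps, Python scripts to look and compute and a tool call to move; the robot and the scene stay as the last step left them, time stands still between calls to the robot, and variables do not carry over. Pictures are saved under pics/ and viewed, at most 10 in all, crops included, and the job is handed in when it is done.

```bash
ls; mkdir -p pics; python3 - <<'E'
from plant import env
import cv2
print(env.observe(), env.grip_depth)
for n in ("scene","top","wrist"):
    c=env.get_calibration(n); print(n,{k:v for k,v in c.items()})
    if n!="wrist":
        im=env.snapshot(n); cv2.imwrite(f"pics/{n}0.png",im)
E
```

```text
pics
plant.py
{'clock': 0.0, 'qpos': array([-1.40839255e+00,  2.77162561e-01, -2.79433229e-02,  1.26800887e+00,
        2.36764472e-05,  1.46743894e+00]), 'joint_vel': array([-0.00040302, -0.00136724,  0.00124971,  0.00012911, -0.00081087,
       -0.00145764]), 'effort': array([ 4.82319811e-04, -4.45508695e+01,  2.95200545e+01,  1.62933196e-02,
       -1.11124248e-04, -6.90919791e-06]), 'eef_pos': array([ 0.16404314, -0.60224617,  0.23011195]), 'eef_rot': array([ 9.91183694e-01,  1.32489774e-01, -2.23856980e-05, -1.15905915e-03]), 'wrist_force': array([ 0.2019383 ,  0.1107953 , -0.66081633]), 'torque': array([-0.03696243,  0.01457318,  0.00237123]), 'finger_force': 0.0, 'finger_gap': 0.08524381549695388} 0.0187
scene {'K': array([[494.10271881,   0.        , 278.25934103],
       [  0.        , 494.10271881, 211.99966138],
       [  0.        ,   0.        ,   1.        ]]), 'R': array([[ 0.62960041,  0.77687498,  0.00828239],
       [ 0.61633357, -0.49294615, -0.61411483],
       [-0.47300767,  0.39175167, -0.78917322]]), 't': array([-0.3568819 , -0.33826284,  1.53371359])}
[... 187 characters left out ...]
695, -0.99899117, -0.00463761],
       [-0.97768777, -0.04275967, -0.20566534],
       [ 0.20525956,  0.01372058, -0.97861139]]), 't': array([-0.06869553,  0.59914269,  0.86492204])}
wrist {'K': array([[289.59067228,   0.        , 279.4910267 ],
       [  0.        , 289.59067228, 209.82470753],
       [  0.        ,   0.        ,   1.        ]]), 'mount': array([[ 8.65882403e-05, -9.44248738e-01, -3.29232915e-01,
         8.58819622e-02],
       [ 9.99999504e-01, -2.44821149e-04,  9.65153373e-04,
         2.31112152e-04],
       [-9.91948035e-04, -3.29232836e-01,  9.44248249e-01,
        -1.42593395e-01],
       [ 0.00000000e+00,  0.00000000e+00,  0.00000000e+00,
         1.00000000e+00]])}
```

View pics/top0.png

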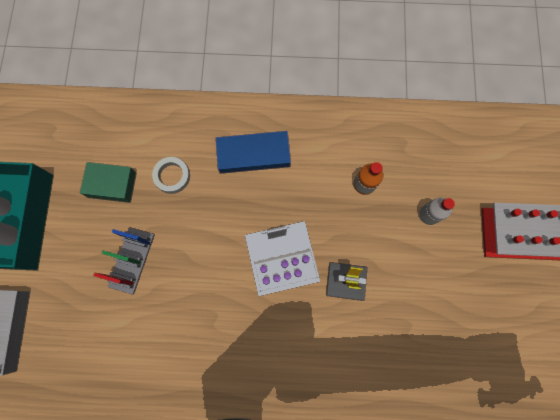

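View pics/scene0.png

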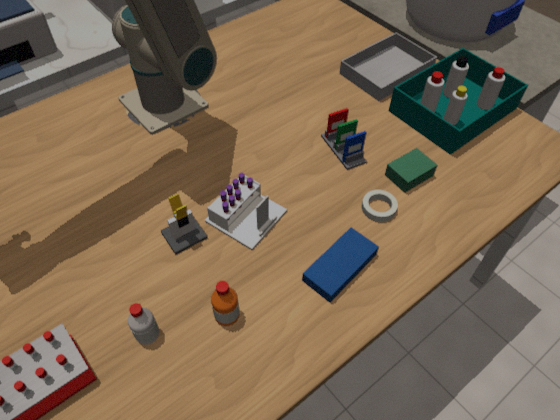

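Top view: stand around (130,260), with the red board at its lower end (115,280). Rack around (283,258), with the panel at its upper side (277,234). Clip stand at (347,281). I'll enlarge these.

```bash
python3 - <<'E'
import cv2,numpy as np
t=cv2.imread("pics/top0.png"); s=cv2.imread("pics/scene0.png")
def c(im,x,y,w,h,k=4): return cv2.resize(im[y:y+h,x:x+w],None,fx=k,fy=k,interpolation=cv2.INTER_CUBIC)
r1=np.hstack([c(t,85,222,75,75),c(t,242,218,80,75),c(t,325,258,45,75)])
r2=np.hstack([c(s,318,102,60,70),c(s,205,168,85,70),c(s,155,185,55,70)])
cv2.imwrite("pics/c0.png",np.vstack([r1,r2])); print(r1.shape,r2.shape)
E
```

```text
(300, 800, 3) (280, 800, 3)
```

View pics/c0.png

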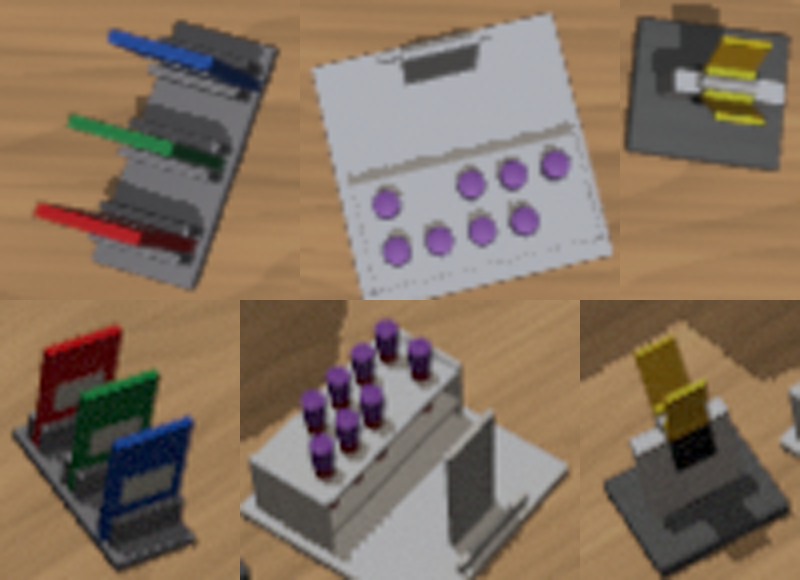

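```bash
cat > h.py <<'E'
from plant import env
import numpy as np, cv2
from scipy.spatial.transform import Rotation as Rn
def cam(name,obs=None):
    c=env.get_calibration(name)
    if name!="wrist": return c["K"],c["R"],c["t"]
    o=obs or env.observe(); T=np.eye(4); T[:3,:3]=Rn.from_quat(o["eef_rot"]).as_matrix(); T[:3,3]=o["eef_pos"]
    M=np.linalg.inv(T@c["mount"]); return c["K"],M[:3,:3],M[:3,3]
def ray(C,uv,z):
    K,R,t=C; d=R.T@np.linalg.solve(K,[uv[0],uv[1],1]); o=-R.T@t
    return o+d*(z-o[2])/d[2]
def proj(C,X):
    K,R,t=C; p=K@(R@np.asarray(X)+t); return p[:2]/p[2]
E
python3 - <<'E'
from h import *
C=cam("top")
for n,ox,oy,z,ps in [("stand",85,222,.01,[(278,45),(190,290),(97,258),(180,20)]),("rack",242-75,218,.01,[(552,12),(313,68),(368,300),(612,255)]),("clip",325-155,258,.012,[(640,17),(790,33),(778,170),(627,150)]),
 ("red top",85,222,.1,[(37,210),(141,240)]),("cliptop",325-155,258,.132,[(722,40),(774,44),(713,119),(763,122)]),("panelt",242-75,218,.1,[(403,80),(480,64)])]:
    P=np.array([ray(C,(ox+a/4-.4,oy+b/4-.4),z)[:2] for a,b in ps])
    print(n,P.round(3).tolist(),P.mean(0).round(4))
    for i in range(len(P)-1): d=P[i+1]-P[i]; print("  ",np.linalg.norm(d).round(4),np.degrees(np.arctan2(d[1],d[0])).round(1))
E
```

```text
stand [[0.559, 0.247], [0.412, 0.284], [0.428, 0.34], [0.572, 0.309]] [0.493 0.295]
   0.1516 166.2
   0.0591 74.3
   0.1475 -12.5
rack [[0.606, -0.115], [0.565, 0.028], [0.429, -0.013], [0.461, -0.155]] [ 0.5151 -0.0637]
   0.1487 105.9
   0.1418 -163.4
   0.1458 -77.2
clip [[0.508, -0.177], [0.502, -0.266], [0.423, -0.259], [0.43, -0.171]] [ 0.4658 -0.2183]
   0.0889 -93.6
   0.0801 174.9
   0.0882 85.1
red top [[0.45, 0.339], [0.437, 0.281]] [0.4438 0.31  ]
   0.0594 -103.0
cliptop [[0.486, -0.204], [0.485, -0.231], [0.445, -0.2], [0.445, -0.226]] [ 0.4653 -0.2154]
   0.0269 -91.9
   0.0504 141.8
   0.0256 -90.8
panelt [[0.546, -0.029], [0.557, -0.071]] [ 0.5513 -0.0503]
   0.043 -75.6
```

Measured roughly: red board at (0.444, 0.310) with yaw ≈ -13°, rack yaw ≈ 15°, clip at (0.465, -0.217). Next I'll bring the wrist camera over the red board, with tool x yaw at 167°.

```bash
cat >> h.py <<'E'
def plan(xyz,yawdeg):
    "shift and turn in tool axes from measured pose to TCP xyz, pointing down, tool x at yaw"
    o=env.observe(); R=Rn.from_quat(o["eef_rot"]); y=np.radians(yawdeg)
    T=Rn.from_matrix(np.array([[np.cos(y),np.sin(y),0],[np.sin(y),-np.cos(y),0],[0,0,-1.]]))
    print("rv",(R.inv()*T).as_rotvec().round(4),"d",R.inv().apply(np.asarray(xyz)-o["eef_pos"]).round(4))
def offs(mid,k):
    "midpoint way"
E
python3 -c "
from h import *
plan((.36,-.13,.26),90); plan((.444,.31,.26),167)"
```

```text
rv [-0.0016 -0.0015 -1.305 ] d [ 0.3132 -0.4044 -0.0289]
rv [-4.0000e-04 -2.7000e-03 -2.6489e+00] d [ 0.5098 -0.8068 -0.028 ]
```

Units first: shifts go in mm. So -0.39 m is -390, 0.35 m is 350.

Request:
hand_motion --pt "0 0 -1.3 350 -390 -30 0.085" --pt "0 0 -1.3 350 -390 -30 0.085" --pt "0 0 -1.3 350 -390 -30 0.085" --pt "0 0 -1.3 350 -390 -30 0.085" --pt "0 0 -1.3 350 -390 -30 0.085" --pt "0 0 -1.3 350 -390 -30 0.085" --pt "0 0 -1.3 350 -390 -30 0.085" --pt "0 0 -1.3 350 -390 -30 0.085" --pt "0 0 -1.3 350 -390 -30 0.085" --pt "0 0 -1.3 350 -390 -30 0.085"

```text
clock: 1.1
eef_pos: [0.3885, -0.155, 0.2598]
eef_rot: [0.708, 0.706, 0.0, 0.0]
wrist_force: [1.1, -0.5, 0.7]
finger_gap: 0.085
finger_force: 0.0
```

```bash
python3 -c "
from h import *
plan((.444,.31,.26),167)"
```

```text
rv [ 1.0000e-04  1.0000e-04 -1.3476e+00] d [ 4.652e-01  5.380e-02 -2.000e-04]
```

In the tool's units: 0.45 m is 450, 0.05 m is 50.

Request:
hand_motion --pt "0 0 -1.35 450 50 0 0.085" --pt "0 0 -1.35 450 50 0 0.085" --pt "0 0 -1.35 450 50 0 0.085" --pt "0 0 -1.35 450 50 0 0.085" --pt "0 0 -1.35 450 50 0 0.085" --pt "0 0 -1.35 450 50 0 0.085" --pt "0 0 -1.35 450 50 0 0.085" --pt "0 0 -1.35 450 50 0 0.085" --pt "0 0 -1.35 450 50 0 0.085" --pt "0 0 -1.35 450 50 0 0.085"

```text
clock: 2.1
eef_pos: [0.4406, 0.2975, 0.2592]
eef_rot: [0.109, 0.994, 0.001, -0.0]
wrist_force: [-0.5, -1.0, -0.5]
finger_gap: 0.0847
finger_force: 0.0
```

Request:
hand_motion --pt "0 0 0 0 0 0 0.085" --pt "0 0 0 0 0 0 0.085"

```text
clock: 2.3
eef_pos: [0.44, 0.2918, 0.2594]
eef_rot: [0.113, 0.994, -0.001, -0.001]
wrist_force: [0.3, -0.5, -0.0]
finger_gap: 0.0848
finger_force: 0.0
```

```bash
python3 -c "
from h import *
plan((.444,.31,.26),167)
o=env.observe(); np.save('o1.npy',o,allow_pickle=True)
im=env.snapshot('wrist'); cv2.imwrite('pics/w1.png',im)"
```

```text
rv [-0.0014 -0.001  -0.0001] d [ 0.0002  0.0187 -0.0006]
```

View pics/w1.png

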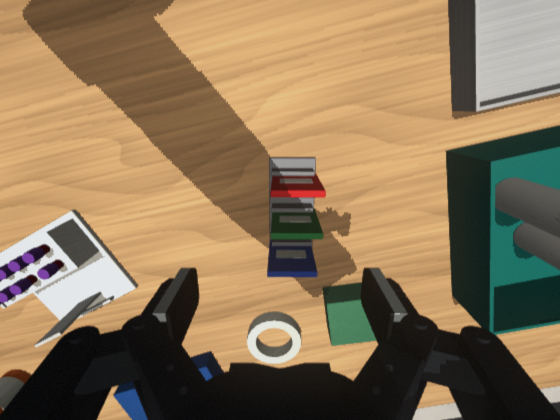

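Wrist view: the red board is at (298,187), the green at (297,225) and the blue at (292,262). Enlarging.

```bash
python3 -c "
import cv2
im=cv2.imread('pics/w1.png')[150:225,255:340]
cv2.imwrite('pics/w1c.png',cv2.resize(im,None,fx=8,fy=8,interpolation=cv2.INTER_CUBIC))"
```

```text
(no output)
```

View pics/w1c.png

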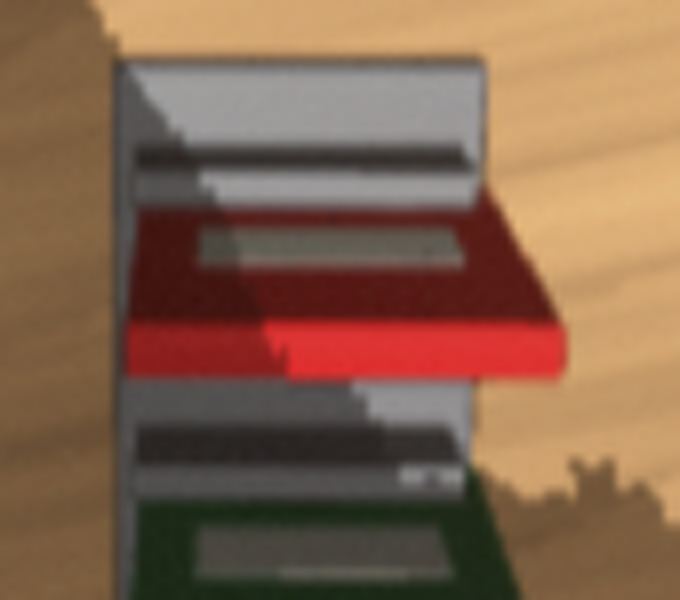

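```bash
python3 -c "
from h import *
o=np.load('o1.npy',allow_pickle=True).item(); C=cam('wrist',o)
P=np.array([ray(C,(255+a/8-.44,150+b/8-.44),.1)[:2] for a,b in [(126,322),(560,322),(567,377),(125,377)]])
m=P.mean(0); print(P.round(4).tolist(),m)
for d in (P[1]-P[0],P[2]-P[3],P[3]-P[0]): print(np.linalg.norm(d),np.degrees(np.arctan2(d[1],d[0])))
t=cam('top'); print(proj(t,[*m,.1]))
plan([*m,.12],166.5)
"
```

```text
[[0.436, 0.2822], [0.4491, 0.3392], [0.4569, 0.3388], [0.4434, 0.2803]] [0.44634559 0.31014684]
0.05848735850842781 77.03401342474345
0.06004891670659908 77.03745281558231
0.0077313343185246505 -14.606327837106214
[106.91755014 276.61874847]
rv [-0.001  -0.0007  0.0079] d [-0.0019  0.0198  0.1396]
```

Request:
hand_motion --pt "0 0 0 -2 19.5 30 0.085" --pt "0 0 0 -2 19.5 70 0.085" --pt "0 0 0 -2 19.5 110 0.085" --pt "0 0 0 -2 19.5 140 0.085" --pt "0 0 0 -2 19.5 170 0.085" --pt "0 0 0 -2 19.5 194 0.085" --pt "0 0 0 -2 19.5 194 0.085" --pt "0 0 0 -2 19.5 194 0.085"

```text
clock: 3.15
eef_pos: [0.4469, 0.31, 0.0663]
eef_rot: [0.114, 0.994, -0.0, -0.0]
wrist_force: [-0.7, -0.6, 0.6]
finger_gap: 0.0851
finger_force: 0.0
```

```bash
python3 -c "
from h import *
plan([.4463,.3101,.066],167)
im=env.snapshot('wrist');cv2.imwrite('pics/w2.png',im)"
```

```text
rv [-0.0005 -0.0005 -0.0011] d [ 0.0006 -0.0001  0.0003]
```

Aligned. Close, then lift.

Request:
hand_motion --pt "0 0 0 0 0 0 0.05" --pt "0 0 0 0 0 0 0.05" --pt "0 0 0 0 0 0 0.05" --pt "0 0 0 0 0 0 0.05" --pt "0 0 0 0 0 0 0.05" --pt "0 0 0 0 0 0 0.05" --squeeze 40

```text
clock: 3.8
eef_pos: [0.4483, 0.3118, 0.0679]
eef_rot: [0.113, 0.994, 0.001, 0.002]
wrist_force: [-0.6, -1.7, 7.2]
finger_gap: 0.0591
finger_force: 42.3
```

Request:
hand_motion --pt "0 0 0 0 0 -10 0.05" --pt "0 0 0 0 0 -30 0.05" --pt "0 0 0 0 0 -60 0.05" --pt "0 0 0 0 0 -90 0.05" --pt "0 0 0 0 0 -120 0.05" --pt "0 0 0 0 0 -140 0.05" --pt "0 0 0 0 0 -140 0.05" --pt "0 0 0 0 0 -140 0.05"

```text
clock: 4.6
eef_pos: [0.4468, 0.3114, 0.2062]
eef_rot: [0.113, 0.994, 0.0, 0.0]
wrist_force: [-0.8, -0.6, -1.1]
finger_gap: 0.0589
finger_force: 43.4
```

```bash
python3 -c "
from h import *
# view rack: rack panel mid ~ (.551,-.05), put tool short of it
plan([.551,.12,.23],190)
plan([.551,-.05,.23],195)"
```

```text
rv [ 0.0005  0.0007 -0.4001] d [-0.1443 -0.1633 -0.0238]
rv [ 0.0005  0.0008 -0.4874] d [-0.1824 -0.329  -0.0239]
```

```bash
python3 -c "
from h import *
plan([.648,-.024,.24],195)"
```

```text
rv [ 0.0005  0.0008 -0.4874] d [-0.2711 -0.2819 -0.0338]
```

Request:
hand_motion --pt "0 0 -0.48 -270 -270 -30 0.05" --pt "0 0 -0.48 -270 -270 -30 0.05" --pt "0 0 -0.48 -270 -270 -30 0.05" --pt "0 0 -0.48 -270 -270 -30 0.05" --pt "0 0 -0.48 -270 -270 -30 0.05" --pt "0 0 -0.48 -270 -270 -30 0.05" --pt "0 0 -0.48 -270 -270 -30 0.05" --pt "0 0 -0.48 -270 -270 -30 0.05" --pt "0 0 -0.48 -270 -270 -30 0.05" --pt "0 0 -0.48 -270 -270 -30 0.05"

```text
clock: 5.6
eef_pos: [0.6487, -0.0132, 0.2335]
eef_rot: [-0.126, 0.992, 0.001, -0.002]
wrist_force: [-0.3, -0.3, -0.4]
finger_gap: 0.059
finger_force: 43.5
```

Request:
hand_motion --pt "0 0 0 0 0 0 0.05" --pt "0 0 0 0 0 0 0.05" --pt "0 0 0 0 0 0 0.05"

```text
clock: 5.9
eef_pos: [0.6488, -0.011, 0.2356]
eef_rot: [-0.128, 0.992, 0.0, -0.0]
wrist_force: [-0.5, -0.4, -0.3]
finger_gap: 0.059
finger_force: 43.5
```

```bash
python3 -c "
from h import *
o=env.observe(); np.save('o3.npy',o,allow_pickle=True)
im=env.snapshot('wrist'); cv2.imwrite('pics/w3.png',im)"
```

```text
(no output)
```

View pics/w3.png

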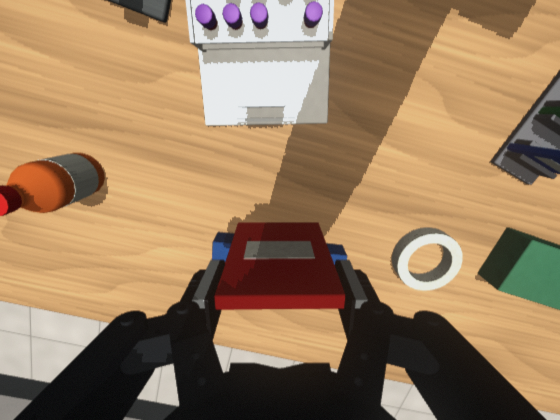

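Wrist view: the panel is at about (263,115) with the rack base plate's front edge at y≈124. The held board's top edge is at (216..344, ~300). Enlarging both.

```bash
python3 -c "
import cv2,numpy as np
im=cv2.imread('pics/w3.png')
f=lambda a:cv2.resize(a,None,fx=5,fy=5,interpolation=cv2.INTER_CUBIC)
cv2.imwrite('pics/w3c.png',np.vstack([f(im[37:130,200:355]),f(im[286:312,200:355])]))"
```

```text
(no output)
```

View pics/w3c.png

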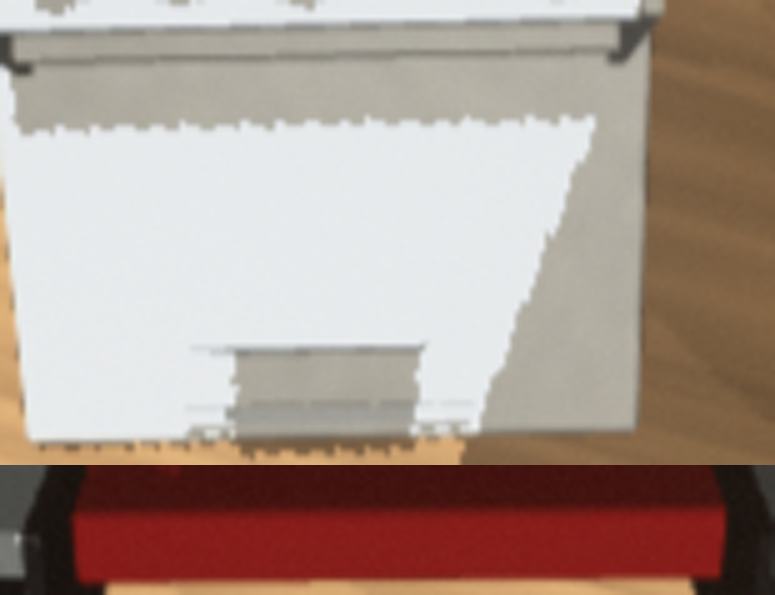

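```bash
cat > fit.py <<'E'
from h import *
from scipy.optimize import least_squares
o=np.load('o3.npy',allow_pickle=True).item(); C=cam('wrist',o)
px=lambda a,b,y0=37:np.array([200+a/5-.4,y0+b/5-.4])
A=ray(C,px(30,440),.01)[:2];B=ray(C,px(635,431),.01)[:2]
d=B-A;th=np.arctan2(-d[0],d[1]);ex=np.array([np.cos(th),np.sin(th)]);ey=np.array([-ex[1],ex[0]])
org=(A+B)/2-.02*ex
print("width",np.linalg.norm(d),"yaw",np.degrees(th),"org",org)
def W(x,y,z): return [*(org+x*ex+y*ey),z]
for n,p in [("front top",[(0,s*.022,.1) for s in(-1,1)]),("back top",[(-.004,s*.022,.1) for s in(-1,1)]),("foot",[(0,s*.022,.01) for s in(-1,1)]),("lip in",[(.012,s*.035,.02) for s in(-1,1)]),("lip out",[(.016,s*.035,.02) for s in(-1,1)])]:
    print(n,[((proj(C,W(*q))-[200,37]+.4)*5).round(0).tolist() for q in p])
for a,b in [(192,350),(425,346)]:
    q=ray(C,px(a,b),.1)[:2]-org; print("panel pt in rack",q@ex,q@ey)
# top cam check
T=cam("top"); print([proj(T,W(0,s*.022,.1)).round(1).tolist() for s in(1,-1)], "seen", [242-75+403/4,218+80/4],[242-75+480/4,218+64/4])
# board in tool
R=Rn.from_quat(o["eef_rot"])
for zt in (.100+.2356-.0675,):
    P=np.array([ray(C,px(a,b,286),zt) for a,b in [(76,48),(726,44),(723,110),(78,117)]])
    L=R.inv().apply(P-o["eef_pos"]);print(L.round(4).tolist(),L.mean(0)); 
    for e in (L[1]-L[0],L[2]-L[3]): print(np.linalg.norm(e),np.degrees(np.arctan2(e[0],e[1])))
E
python3 fit.py
```

```text
width 0.14770094450524848 yaw 15.488232549644161 org [ 0.56867241 -0.04976007]
front top [[185.0, 346.0], [428.0, 342.0]]
back top [[184.0, 322.0], [428.0, 318.0]]
foot [[238.0, 350.0], [422.0, 347.0]]
lip in [[181.0, 404.0], [478.0, 400.0]]
lip out [[182.0, 422.0], [478.0, 418.0]]
panel pt in rack 0.0007694822878764982 -0.020810799917735576
panel pt in rack 0.0006912410530983898 0.021375518352952115
[[267.3, 230.0], [286.9, 225.5]] seen [267.75, 238.0] [287.0, 234.0]
[[0.0052, -0.0294, -0.0325], [0.0056, 0.0289, -0.0325], [-0.0015, 0.0292, -0.0325], [-0.0023, -0.0297, -0.0325]] [ 0.00174804 -0.00023401 -0.03247383]
0.058305054035842685 0.44560584170054135
0.0589226824838868 0.7786980439409559
```

```bash
python3 -c "
from h import *
plan([.5769,-.0472,.19],195)"
```

```text
rv [ 0.0002 -0.0003 -0.006 ] d [ 0.0788 -0.0167  0.0459]
```

In the tool's units: 0.0785 m is 78.5, 0.06 m is 60.

Request:
hand_motion --pt "0 0 -0.006 30 -16 0 0.05" --pt "0 0 -0.006 60 -16.5 20 0.05" --pt "0 0 -0.006 78.5 -16.5 45 0.05" --pt "0 0 -0.006 78.5 -16.5 45 0.05" --pt "0 0 -0.006 78.5 -16.5 45 0.05" --pt "0 0 -0.006 78.5 -16.5 45 0.05"

```text
clock: 6.55
eef_pos: [0.5802, -0.0479, 0.1929]
eef_rot: [-0.13, 0.991, -0.001, 0.002]
wrist_force: [0.2, -0.2, -0.1]
finger_gap: 0.0593
finger_force: 43.4
```

```bash
python3 -c "
from h import *
plan([.5769,-.0472,.0715],195)
im=env.snapshot('wrist'); cv2.imwrite('pics/w4.png',im)"
```

```text
rv [-0.0017  0.004  -0.0009] d [0.0035 0.0017 0.1214]
```

Request:
hand_motion --pt "0 0 0 0 0 0 0.05" --pt "0 0 0 0 0 0 0.05"

```text
clock: 6.8
eef_pos: [0.5791, -0.048, 0.1919]
eef_rot: [-0.13, 0.992, -0.0, 0.001]
wrist_force: [0.1, -0.8, -0.8]
finger_gap: 0.0588
finger_force: 43.4
```

```bash
python3 -c "
from h import *
plan([.5769,-.0472,.0715],195)"
```

```text
rv [-0.0009  0.0019 -0.0011] d [0.0022 0.0014 0.1204]
```

Request:
hand_motion --pt "0 0 0 1 1 0 0.05" --pt "0 0 0 1 1 30 0.05" --pt "0 0 0 1 1 60 0.05" --pt "0 0 0 1 1 80 0.05" --pt "0 0 0 1 1 90 0.05" --pt "0 0 0 1 1 90 0.05" --pt "0 0 0 1 1 90 0.05"

```text
clock: 7.5
eef_pos: [0.5772, -0.0474, 0.1017]
eef_rot: [-0.13, 0.992, -0.0, 0.001]
wrist_force: [1.2, -0.2, 1.3]
finger_gap: 0.0592
finger_force: 43.4
```

```bash
python3 -c "
from h import *
plan([.5769,-.0472,.0715],195)
im=env.snapshot('wrist'); cv2.imwrite('pics/w5.png',im[200:,60:500])"
```

```text
rv [-0.0005  0.001  -0.0016] d [0.0003 0.0003 0.0302]
```

View pics/w5.png

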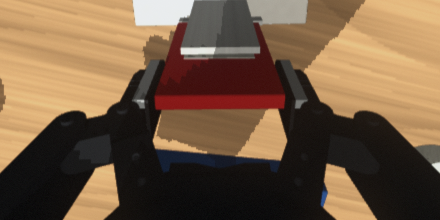

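The board is in front of the panel and centred on it (both centres at u≈220 in the crop). Lowering it into the trough.

Request:
hand_motion --pt "0 0 0 0 0 10 0.05" --pt "0 0 0 0 0 20 0.05" --pt "0 0 0 0 0 26 0.05" --pt "0 0 0 0 0 30 0.05" --pt "0 0 0 0 0 30 0.05" --pt "0 0 0 0 0 30 0.05"

```text
clock: 8.15
eef_pos: [0.5765, -0.0473, 0.0708]
eef_rot: [-0.13, 0.992, 0.0, -0.0]
wrist_force: [-0.3, -0.5, -0.1]
finger_gap: 0.0591
finger_force: 43.4
```

Request:
hand_motion --pt "0 0 0 0 0 2 0.05" --pt "0 0 0 0 0 4 0.05" --pt "0 0 0 0 0 4 0.05" --pt "0 0 0 0 0 4 0.05"

```text
clock: 8.55
eef_pos: [0.5773, -0.0474, 0.068]
eef_rot: [-0.13, 0.992, -0.0, 0.001]
wrist_force: [-0.5, -0.5, 5.9]
finger_gap: 0.059
finger_force: 43.9
```

In the tool's units: 0.003 m is 3, 0.002 m is 2.

Request:
hand_motion --pt "0 0 0 1 0 -1 0.05" --pt "0 0 0 2 0 -1 0.05" --pt "0 0 0 3 0 -1 0.05" --pt "0 0 0 3 0 -1 0.05" --pt "0 0 0 3 0 -1 0.05"

```text
clock: 9.05
eef_pos: [0.5746, -0.048, 0.0681]
eef_rot: [-0.13, 0.992, 0.0, 0.001]
wrist_force: [4.1, 0.8, -0.4]
finger_gap: 0.0589
finger_force: 43.4
```

The board touches the panel (4 N) and rests on the floor. Release and rise.

In the tool's units: -0.17 m is -170, -0.15 m is -150.

Request:
hand_motion --pt "0 0 0 -1 0 0 0.065" --pt "0 0 0 -1 0 0 0.085" --pt "0 0 0 -1 0 0 0.085" --pt "0 0 0 -1 0 0 0.085" --pt "0 0 0 -1 0 0 0.085" --pt "0 0 0 -1 0 -20 0.085" --pt "0 0 0 -1 0 -50 0.085" --pt "0 0 0 -1 0 -100 0.085" --pt "0 0 0 -1 0 -150 0.085" --pt "0 0 0 -1 0 -170 0.085"

```text
clock: 10.05
eef_pos: [0.5772, -0.0484, 0.2438]
eef_rot: [-0.13, 0.992, -0.001, 0.004]
wrist_force: [0.4, 0.7, 0.2]
finger_gap: 0.085
finger_force: 0.0
```

```bash
python3 -c "
from h import *
o=env.observe(); np.save('o6.npy',o,allow_pickle=True)
im=env.snapshot('wrist'); cv2.imwrite('pics/w6.png',im)
plan([.465,-.217,.25],87)"
```

```text
rv [0.0063 0.0123 1.8834] d [ 0.1527 -0.1336 -0.0051]
```

In the tool's units: 0.152 m is 152, -0.133 m is -133.

Request:
hand_motion --pt "0 0 1.88 152 -133 -10 0.085" --pt "0 0 1.88 152 -133 -10 0.085" --pt "0 0 1.88 152 -133 -10 0.085" --pt "0 0 1.88 152 -133 -10 0.085" --pt "0 0 1.88 152 -133 -10 0.085" --pt "0 0 1.88 152 -133 -10 0.085" --pt "0 0 1.88 152 -133 -10 0.085" --pt "0 0 1.88 152 -133 -10 0.085" --pt "0 0 1.88 152 -133 -10 0.085" --pt "0 0 1.88 152 -133 -10 0.085" --quiet true

```text
ok
```

```bash
python3 -c "
from h import *
plan([.465,-.217,.25],87)"
```

```text
rv [-0.0007 -0.0005  0.377 ] d [-0.0027  0.0028 -0.0026]
```

Request:
hand_motion --pt "0 0 0.37 0 0 0 0.085" --pt "0 0 0.37 0 0 0 0.085" --pt "0 0 0.37 0 0 0 0.085" --pt "0 0 0.37 0 0 0 0.085" --pt "0 0 0.37 0 0 0 0.085"

```text
clock: 11.6
eef_pos: [0.4616, -0.2153, 0.2476]
eef_rot: [0.72, 0.694, -0.0, -0.0]
wrist_force: [0.4, 0.3, 0.1]
finger_gap: 0.0853
finger_force: 0.0
```

```bash
python3 -c "
from h import *
o=env.observe(); np.save('o7.npy',o,allow_pickle=True)
im=env.snapshot('wrist'); cv2.imwrite('pics/w7.png',im)
plan([.465,-.217,.25],87)
C=cam('wrist',o); u,v=proj(C,[.465,-.217,.13]).astype(int); print(u,v)
x0,y0=u-70,v-55;print(x0,y0)
c=cv2.resize(im[y0:y0+110,x0:x0+140],None,fx=5,fy=5,interpolation=cv2.INTER_CUBIC); cv2.imwrite('pics/w7c.png',c)"
```

```text
rv [-0.0005 -0.0002  0.0147] d [-0.0015  0.0034 -0.0024]
282 205
212 150
```

View pics/w7c.png

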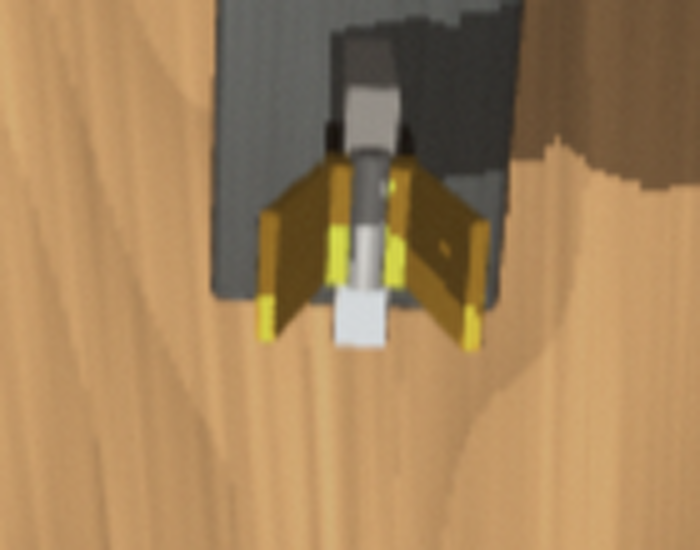

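The handle tops are the left strip (259, 210→340) and the right strip (490,222)→(482,350) in the crop.

```bash
python3 -c "
from h import *
o=np.load('o7.npy',allow_pickle=True).item(); C=cam('wrist',o)
f=lambda a,b,z:ray(C,(212+a/5-.4,150+b/5-.4),z)[:2]
P=np.array([f(*p,.132) for p in [(260,210),(258,340),(482,350),(490,222)]]);m=P.mean(0)
print(P.round(4).tolist(),m)
for i,j in((1,0),(2,3),(0,3),(1,2)):
  d=P[j]-P[i];print(np.linalg.norm(d),np.degrees(np.arctan2(d[1],d[0])))
Q=np.array([f(*p,.08) for p in [(335,346),(386,346),(347,87),(399,87)]]);print('plate',Q.round(4).tolist(),Q.mean(0))
d=(Q[2]+Q[3]-Q[0]-Q[1])/2;print(np.linalg.norm(d),np.degrees(np.arctan2(d[1],d[0])))
d=(P[0]+P[3]-P[1]-P[2])/2;print(np.degrees(np.arctan2(d[1],d[0])))
"
```

```text
[[0.4483, -0.2022], [0.4465, -0.2278], [0.4892, -0.2315], [0.4908, -0.2061]] [ 0.46871333 -0.21688637]
0.025707204633128995 85.96960237060429
0.02543841083415965 86.37579733340986
0.04265106775028955 -5.235086270058389
0.04282657701577173 -4.869628342207457
plate [[0.4602, -0.2496], [0.4719, -0.25], [0.4651, -0.1899], [0.4763, -0.1903]] [ 0.46837724 -0.21992765]
0.059896489395112225 85.54977673581678
86.17163247659798
```

```bash
python3 -c "
from h import *
plan([.4687,-.2169,.098],85.5)"
```

```text
rv [-0.0005 -0.0002  0.0408] d [-0.0013  0.0071  0.1496]
```

In the tool's units: 0.149 m is 149, 0.13 m is 130.

Request:
hand_motion --pt "0 0 0.04 -1 7 20 0.085" --pt "0 0 0.04 -1 7 60 0.085" --pt "0 0 0.04 -1 7 100 0.085" --pt "0 0 0.04 -1 7 130 0.085" --pt "0 0 0.04 -1 7 149 0.085" --pt "0 0 0.04 -1 7 149 0.085" --pt "0 0 0.04 -1 7 149 0.085"

```text
clock: 12.35
eef_pos: [0.4689, -0.2167, 0.0991]
eef_rot: [0.734, 0.679, -0.0, -0.0]
wrist_force: [0.2, -1.3, 0.1]
finger_gap: 0.0849
finger_force: 0.0
```

```bash
python3 -c "
from h import *
plan([.4687,-.2169,.098],85.5)"
```

```text
rv [-0.0003 -0.0001  0.0001] d [-0.0002 -0.0002  0.0011]
```

Request:
hand_motion --pt "0 0 0 0 0 0 0.015" --pt "0 0 0 0 0 0 0.015" --pt "0 0 0 0 0 0 0.015" --pt "0 0 0 0 0 0 0.015" --pt "0 0 0 0 0 0 0.015" --pt "0 0 0 0 0 0 0.015" --pt "0 0 0 0 0 0 0.015" --pt "0 0 0 0 0 0 0.015" --squeeze 35

```text
clock: 13.15
eef_pos: [0.4693, -0.2178, 0.1024]
eef_rot: [0.735, 0.679, -0.001, 0.001]
wrist_force: [-7.1, 1.0, 17.4]
finger_gap: 0.0196
finger_force: 40.8
```

In the tool's units: -0.13 m is -130, -0.12 m is -120.

Request:
hand_motion --pt "0 0 0 0 0 -5 0.015" --pt "0 0 0 0 0 -20 0.015" --pt "0 0 0 0 0 -50 0.015" --pt "0 0 0 0 0 -80 0.015" --pt "0 0 0 0 0 -120 0.015" --pt "0 0 0 0 0 -130 0.015" --pt "0 0 0 0 0 -130 0.015" --pt "0 0 0 0 0 -130 0.015"

```text
clock: 13.95
eef_pos: [0.4683, -0.2163, 0.2278]
eef_rot: [0.734, 0.679, -0.0, -0.001]
wrist_force: [-0.3, 0.6, -1.0]
finger_gap: 0.0201
finger_force: 38.3
```

```bash
python3 -c "
from h import *
o=env.observe(); np.save('o8.npy',o,allow_pickle=True)
im=env.snapshot('wrist'); cv2.imwrite('pics/w8.png',im)
cv2.imwrite('pics/t8.png',env.snapshot('top'));cv2.imwrite('pics/s8.png',env.snapshot('scene'))
t=cv2.imread('pics/t8.png'); s=cv2.imread('pics/s8.png');f=lambda a:cv2.resize(a,(395,295),interpolation=cv2.INTER_CUBIC)
r1=np.hstack([f(im[150:330,160:401]),f(s[100:220,110:271])]);r2=np.hstack([f(s[170:245,200:300]),f(t[215:290,240:340])])
cv2.imwrite('pics/c8.png',np.vstack([r1,r2]))"
```

```text
(no output)
```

View pics/c8.png

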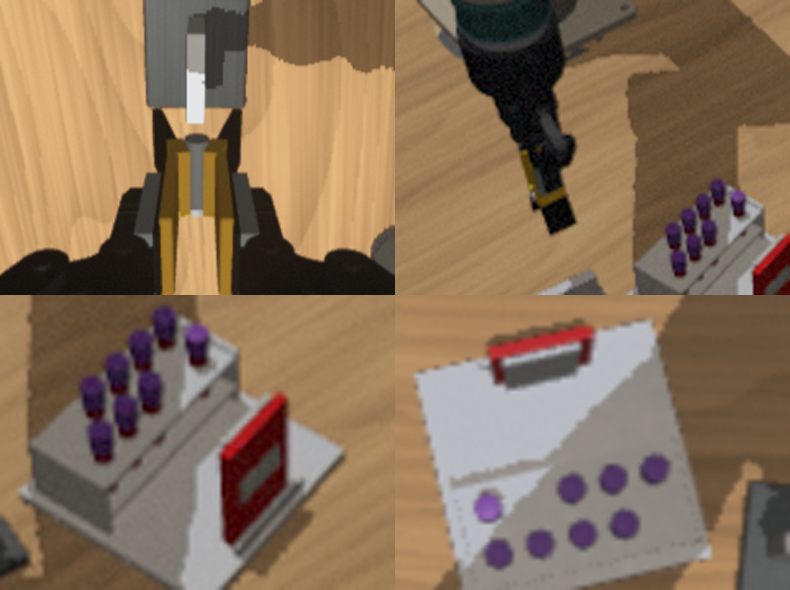

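The clip is held open and upright between the pads, and the board stands flat against the panel. This uses my tenth picture, so the rest goes by numbers. Next I'll hover over the stack.

```bash
python3 -c "
from h import *
plan([.5717,-.0487,.20],105.5)"
```

```text
rv [-0.0031 -0.0025 -0.3496] d [0.1749 0.0906 0.0268]
```

Units first: shifts go in mm. So 0.175 m is 175, 0.15 m is 150.

Request:
hand_motion --pt "0 0 -0.1 30 16 0 0.015" --pt "0 0 -0.2 70 36 0 0.015" --pt "0 0 -0.3 110 57 0 0.015" --pt "0 0 -0.35 150 78 0 0.015" --pt "0 0 -0.35 175 90.5 10 0.015" --pt "0 0 -0.35 175 90.5 27 0.015" --pt "0 0 -0.35 175 90.5 27 0.015" --pt "0 0 -0.35 175 90.5 27 0.015" --pt "0 0 -0.35 175 90.5 27 0.015" --pt "0 0 -0.35 175 90.5 27 0.015"

```text
clock: 15.1
eef_pos: [0.5731, -0.0502, 0.2027]
eef_rot: [0.606, 0.796, 0.0, 0.001]
wrist_force: [0.3, 0.2, -0.1]
finger_gap: 0.0201
finger_force: 38.3
```

```bash
python3 - <<'E'
from h import *
plan([.5717,-.0487,.165],105.5)
# check of red board top edge in w6 (tool over it, yaw 195) : red mask corners
o=np.load('o6.npy',allow_pickle=True).item(); C=cam('wrist',o); im=cv2.imread('pics/w6.png').astype(int)
m=((im[...,2]>110)&(im[...,1]<70)&(im[...,0]<70)).astype(np.uint8)
n,l,st,ce=cv2.connectedComponentsWithStats(m); i=1+st[1:,4].argmax(); print(st[i])
r=cv2.minAreaRect(np.argwhere(l==i)[:,::-1].astype(np.float32)); B=cv2.boxPoints(r)
P=np.array([ray(C,b,.1)[:2] for b in B]); q=P-[.5694,-.0493]; ex=np.array([.9637,.267]); ey=np.array([-.267,.9637])
print(np.c_[q@ex,q@ey].round(4).tolist(), (q@ex).mean(),(q@ey).mean())
E
```

```text
rv [ 0.0011  0.0006 -0.0007] d [ 0.0018 -0.001   0.0377]
[ 32 259  26  23 420]
[[0.0995, -0.2886], [0.0775, -0.2723], [0.0927, -0.2498], [0.1155, -0.2659]] 0.09628736101026773 -0.2691466391241566
```

```bash
python3 - <<'E'
from h import *
o=np.load('o6.npy',allow_pickle=True).item(); C=cam('wrist',o); im=cv2.imread('pics/w6.png').astype(int)
org=np.array([.5694,-.0493]);ex=np.array([.9637,.267]); ey=np.array([-.267,.9637])
print([proj(C,[*(org+x*ex+y*ey),.1]).round(1).tolist() for x in(0,.008) for y in(-.03,.03)])
m=((im[...,2]>60)&(im[...,2]>2.2*im[...,1])&(im[...,2]>2.2*im[...,0])).astype(np.uint8)
n,l,st,ce=cv2.connectedComponentsWithStats(m)
for s in st[1:]:
    if s[4]>60: print(s)
u=int(proj(C,[*(org+.004*ex),.1])[0]); v=int(proj(C,[*(org+.004*ex),.1])[1]); print(u,v)
for c in (u-20,u,u+20): print([im[k,c].tolist() for k in range(v-14,v+14,1)])
E
```

```text
[[250.9, 187.7], [309.7, 187.2], [251.2, 195.2], [309.5, 194.7]]
[251 172  59  23 512]
[ 69 224  39  40 293]
[ 32 250  49  32 759]
280 191
[[33, 35, 88], [37, 39, 89], [39, 41, 88], [41, 42, 86], [47, 48, 89], [61, 65, 88], [112, 117, 122], [188, 193, 192], [213, 218, 215], [209, 214, 214], [160, 164, 197], [89, 90, 206], [58, 58, 215], [55, 55, 216], [53, 54, 217], [52, 52, 216], [48, 48, 215], [55, 62, 209], [96, 136, 209], [113, 162, 209], [113, 164, 207], [111, 162, 206], [111, 161, 204], [105, 154, 197], [103, 149, 192], [100, 144, 186], [99, 145, 187], [107, 156, 200]]
[[84, 87, 89], [82, 87, 88], [83, 88, 90], [82, 85, 88], [83, 88, 90], [90, 93, 95], [148, 151, 149], [206, 209, 204], [225, 227, 224], [220, 223, 220], [152, 153, 191], [73, 74, 201], [56, 57, 215], [56, 55, 216], [53, 53, 216], [53, 53, 216], [49, 50, 212], [47, 52, 188], [56, 75, 142], [60, 85, 115], [60, 87, 114], [61, 87, 114], [63, 91, 119], [65, 94, 123], [65, 93, 122], [62, 91, 120], [62, 91, 119], [61, 89, 116]]
[[61, 66, 69], [61, 65, 66], [63, 66, 69], [62, 67, 68], [64, 69, 70], [71, 75, 77], [116, 121, 123], [136, 143, 144], [137, 145, 147], [134, 141, 144], [84, 88, 115], [42, 43, 127], [37, 38, 139], [37, 38, 140], [36, 37, 139], [35, 37, 138], [34, 36, 135], [38, 44, 126], [55, 75, 120], [62, 88, 118], [64, 93, 121], [65, 94, 122], [61, 89, 117], [59, 87, 111], [60, 87, 113], [58, 85, 112], [57, 84, 111], [62, 89, 118]]
```

The stack edges in the picture match the model to within half a millimetre, and board and panel touch. Descend.

Request:
hand_motion --pt "0 0 0 1 -0.5 10 0.015" --pt "0 0 0 1 -0.5 30 0.015" --pt "0 0 0 1 -0.5 40 0.015" --pt "0 0 0 1 -0.5 40 0.015" --pt "0 0 0 1 -0.5 40 0.015"

```text
clock: 15.6
eef_pos: [0.572, -0.0486, 0.1618]
eef_rot: [0.605, 0.796, -0.0, -0.0]
wrist_force: [0.3, -0.5, -0.1]
finger_gap: 0.0196
finger_force: 38.3
```

```bash
python3 -c "
from h import *
plan([.5717,-.0487,.1235],105.5)"
```

```text
rv [-0.0004 -0.0002  0.0003] d [ 0.     -0.0003  0.0383]
```

Request:
hand_motion --pt "0 0 0 0 0 10 0.015" --pt "0 0 0 0 0 20 0.015" --pt "0 0 0 0 0 28 0.015" --pt "0 0 0 0 0 32 0.015" --pt "0 0 0 0 0 32 0.015" --pt "0 0 0 0 0 32 0.015"

```text
clock: 16.2
eef_pos: [0.5722, -0.0486, 0.1298]
eef_rot: [0.605, 0.796, -0.0, -0.0]
wrist_force: [-0.2, -0.4, -0.2]
finger_gap: 0.0195
finger_force: 38.3
```

Request:
hand_motion --pt "0 0 0 0 0 3 0.015" --pt "0 0 0 0 0 6 0.015" --pt "0 0 0 0 0 6 0.015" --pt "0 0 0 0 0 6 0.015"

```text
clock: 16.6
eef_pos: [0.572, -0.0485, 0.1238]
eef_rot: [0.605, 0.796, -0.0, -0.0]
wrist_force: [-0.2, 0.2, -0.0]
finger_gap: 0.02
finger_force: 38.3
```

Push to contact.

Request:
hand_motion --pt "0 0 0 0 0 1.5 0.015" --pt "0 0 0 0 0 3 0.015" --pt "0 0 0 0 0 3 0.015"

```text
clock: 16.9
eef_pos: [0.5727, -0.0486, 0.1226]
eef_rot: [0.605, 0.796, 0.0, 0.001]
wrist_force: [-3.1, 1.5, 7.6]
finger_gap: 0.02
finger_force: 39.5
```

Request:
hand_motion --pt "0 0 0 0 0 0 0.03" --pt "0 0 0 0 0 0 0.04" --pt "0 0 0 0 0 0 0.06" --pt "0 0 0 0 0 0 0.085" --pt "0 0 0 0 0 0 0.085" --pt "0 0 0 0 0 0 0.085" --pt "0 0 0 0 0 0 0.085" --pt "0 0 0 0 0 0 0.085"

```text
clock: 17.7
eef_pos: [0.5722, -0.0486, 0.1209]
eef_rot: [0.605, 0.796, 0.0, 0.0]
wrist_force: [-0.0, 0.0, 0.2]
finger_gap: 0.0849
finger_force: 0.0
```

Request:
hand_motion --pt "0 0 0 0 0 -10 0.085" --pt "0 0 0 0 0 -30 0.085" --pt "0 0 0 0 0 -70 0.085" --pt "0 0 0 0 0 -120 0.085" --pt "0 0 0 0 0 -130 0.085" --pt "0 0 0 0 0 -130 0.085" --pt "0 0 0 0 0 -130 0.085" --pt "0 0 0 0 0 -130 0.085"

```text
clock: 18.5
eef_pos: [0.5707, -0.0483, 0.2487]
eef_rot: [0.605, 0.796, -0.001, -0.002]
wrist_force: [0.1, 0.9, 0.3]
finger_gap: 0.0849
finger_force: 0.0
```

```bash
python3 - <<'E'
from h import *
o=env.observe(); C=cam('wrist',o); im=env.snapshot('wrist'); cv2.imwrite('pics/w9.png',im); cv2.imwrite('pics/s9.png',env.snapshot('scene'))
org=np.array([.5694,-.0493]);ex=np.array([.9637,.267]); ey=np.array([-.267,.9637])
hsv=cv2.cvtColor(im,cv2.COLOR_BGR2HSV)
Y=(cv2.inRange(hsv,(22,140,50),(35,255,255))); n,l,st,ce=cv2.connectedComponentsWithStats(Y)
print([(s.tolist(),c.round(1).tolist()) for s,c in zip(st[1:],ce[1:]) if s[4]>30])
for x in(-.020,.024):
  print([proj(C,[*(org+x*ex+y*ey),.152]).round(1).tolist() for y in(-.013,.013)])
E
```

```text
[]
[[254.8, 225.5], [254.0, 197.6]]
[[304.1, 225.6], [305.0, 197.7]]
```

```bash
python3 - <<'E'
from h import *
im=cv2.imread('pics/w9.png'); hsv=cv2.cvtColor(im,cv2.COLOR_BGR2HSV)
Y=cv2.inRange(hsv,(17,190,40),(36,255,255)); 
sub=Y[170:255,225:335]
for r in sub[::3,::2]: print(''.join('#' if v else '.' for v in r))
n,l,st,ce=cv2.connectedComponentsWithStats(Y)
print([s.tolist() for s in st[1:] if s[4]>20])
s=cv2.imread('pics/s9.png'); h=cv2.cvtColor(s,cv2.COLOR_BGR2HSV); Y=cv2.inRange(h,(20,170,40),(36,255,255)); n,l,st,ce=cv2.connectedComponentsWithStats(Y)
print("scene",[q.tolist() for q in st[1:] if q[4]>10])
C=cam('scene'); org=np.array([.5694,-.0493]);ex=np.array([.9637,.267]); ey=np.array([-.267,.9637])
print([proj(C,[*(org+x*ex+y*ey),.152]).round(1).tolist() for x in(-.02,.024) for y in(-.013,.013)])
E
```

```text
.......................................................
.......................................................
.......................................................
.......................................................
.......................................................
.......................................................
.......................................................
.......................................................
.......................................................
.......................................................
.......................................................
.......................................................
.......................................................
.......................................................
.......................................................
.......................................................
.......................................................
.......................................................
.......................................................
.......................................................
.......................................................
.......................................................
.......................................................
.......................................................
.......................................................
.......................................................
.......................................................
.......................................................
.......................................................
[]
scene [[456, 86, 10, 10, 75], [253, 180, 12, 22, 135], [262, 187, 12, 19, 70]]
[[252.2, 186.8], [259.1, 179.9], [267.8, 195.6], [274.6, 188.4]]
```

The scene camera shows both yellow handles within about 1 px of where a fully seated clip would put them (predicted corners u 252–275, v 180–188). Handing in.

Request:
hand_motion --pt "0 0 0 0 0 0 0.085" --pt "0 0 0 0 0 0 0.085" --pt "0 0 0 0 0 0 0.085" --quiet true

```text
ok
```

```bash
python3 -c "
from plant import env
print(env.job_done())"
```

```text
the job is handed in; nothing more can be done
None
```

The job is handed in after about 19 s: the red board stands centred in the ledge against the panel, and the yellow clip sits over the middle of both top edges. I confirmed seating only by the scene camera (handles within about 1 px of prediction); the pinch force wasn't measured and no verdict came back.

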